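# Match the speed selectors of the micromanipulator console

### The arm

A 7-joint arm with a two-finger parallel gripper is mounted at the origin on the work surface. World frame = base frame: x ahead of the robot, y to its left, z up, the work surface at z = 0. Lengths are in m, angles in rad, forces in N, time in s.
With the tool pointing down it reaches from about 0.4 to 0.85 m from the base axis. Payload 4.5 kg.
Tool frame: the origin (TCP) lies midway between the tips of the shut fingers; the grasp point (between the pads) lies 19 mm behind it (r.hold_point_z is the distance from the TCP to the grasp point, in m); z points along the fingers, y is the direction in which the jaws open and shut (so a half turn about z gives the same grasp; the last joint's range is limited). The gripper opens to 88 mm and grips with 3 to 60 N. Pads are 18 mm wide; open, the fingers measure 123 mm over their backs; the gripper's body (75 mm by 187 mm) begins 45 mm behind the grasp point.
Start: joints at [-1.29, 0.689, -0.195, 1.565, 0.157, 0.902, -0.215], TCP at [0.153, 0.606, 0.204] pointing down, gripper open.
Joint ranges: [-3.01, 3.01], [-0.46, 2.08], [-1.47, 1.51], [0.13, 2.56], [-1, 4.14], [0.04, 2.09], [-2.66, 2.66]. Speed limits (rad/s): [2.57, 2.57, 3.14, 3.14, 3.14, 3.14, 3.14].

### API

Orientations are given as a unit quaternion [x, y, z, w].
In Python, from plant import r gives the robot as it stands. The module is installed in compiled form; this text tells all that it offers.
- The arm moves only by the tool move_arm, never from a script. Its arguments are lists of equal length, an entry for each row: "turn": the turn, a rotation vector about the tool's x, y, z in units of 2 pi rad (1.0 is 2 pi rad), a list of three; "dp": the shift along the tool's x, y, z in units of 2.5 cm (1.0 is 2.5 cm), a list of three; "jaw": the closure, from -1 (fully open) to 1 (shut), so that 0 is half open. In form: {"turn": [[wx, wy, wz], ...], "dp": [[x, y, z], ...], "jaw": [jaw, ...]}. A call has 1 to 10 rows; each row shifts and turns the commanded pose from where the row before left it, along the tool's axes as they then stand; what a row does not reach is not made up. A row lasts 1/12 s, in which the tool goes at most 41.7 mm and 7.16 degrees, less where a joint would pass 70% of its speed; a pose out of reach is approached as far as the arm can. A call with a number of a shift or a turn outside -1 to 1 is refused whole. A call with a gripper value outside its range is refused whole. The fingers move at their own pace and stop on an object; "newtons" is the grip in N (left out, the last holds). Time passes only in rows, so rows that do not move let the fingers close. It gives the time, the measured TCP pose, the force and the opening at its end, in the units of the state.
- r.get_state(): the state, without advancing time (a new reading comes with each control period).
- r.snapshot(name): name is "side" or "top" or "wrist"; returns a dict with "frame" (384x512x3 uint8, blue, green, red), "mtx" (3x3 intrinsics, pixels), "origin" and "orientation" of the camera in the world; the wrist camera has in their place "tool_from_camera" (4x4, takes a point from camera to tool coordinates, whose origin is the TCP and whose axes are the flange's). Camera axes: x right, y up, looking along -z (the intrinsics and any distortion apply to the point x, -y, -z); pixel columns grow to the right and rows downward; lengths in m; the calibration is good to about 2 mm. A picture is of the moment at which its call begins: read the wrist's pose just before it. There is no depth.
- r.finish_job(): hands the job in, once; it reports no verdict.
The state is a dict: "clock": time; "q": joint angles; "qd": joint speeds; "joint_torque": joint torques, N m; "tool_pos": TCP position; "eef_rot": TCP orientation; "contact_force": force on the tool from outside, world axes, zero at the start; "moment": the same for the moment, N m; "opening": opening from 0.0 (shut) to 1.0 (fully open).
Only numpy, scipy, OpenCV 4.12 (cv2) and the standard library are available. Lean on these libraries where they do the work, as an engineer would, in place of code of your own. Each camera call takes 0.05 s, during which the arm holds its last target.

### The job

Both pipette manipulators should run at the same speed: push the handle of the console's right-hand speed selector round with a fingertip until it has clicked into the same step as the left-hand selector, then press the round key between them to confirm. Do not pinch the handle, and leave the left-hand selector, the joystick, the bottle and the dish as they are.

Things in the scene. Friction and masses are not known exactly. Their poses are not given: they have to be found in the camera images.
- console: Control console, fixed to the bench, turned at random: 330 mm wide (y), 210 mm deep (x), 42 mm high at the front (robot side), 78 mm at the back; dark top panel sloping up by 10 degrees away from the robot. Origin on the bench under its centre, x to the back, y to its left, z up. The right-hand selector is the one at -y, the left-hand one at +y.
- right_selector_axis (a point): Fixed point on the panel's surface, on the right-hand selector's axis; x up the panel's slope, y left along it, z out of it. Selector: black skirt 56 mm across, top 8 mm off the panel; on it a grey bar handle 14 mm thick, 8 to 30 mm off the panel, from 20 mm behind the axis to the nose 42 mm ahead (black line on that end). Six white dots, small to large, 54 mm from the axis, mark the steps.
- right_selector_nose (a point): Point in the right-hand selector's handle, on the middle of the bar, 40 mm from the axis and 19 mm off the panel; it turns with the handle. Its x axis points along the bar from the axis to the nose, z out of the panel.
- right_selector (a joint): Right-hand selector, rad: 0 at the first step (smallest dot), nose 75 deg left of straight up the panel; grows clockwise from above, 0.5236 (30 deg) a step, to 2.618 at the sixth (largest dot); end stops just outside. Starts at step 1 or 2. A spring detent holds each step: about 3 N at 33 mm from the axis pushes it off; past half-way it snaps on to the next step by itself. Little other friction.
- left_selector_axis (a point): The same point on the left-hand selector, an equal one 170 mm to the left along the panel. It shows the step wanted and must not be turned.
- left_selector_nose (a point): Point in the left-hand selector's handle, as for the right-hand one.
- left_selector (a joint): Angle of the left-hand selector in rad, counted as for the right-hand one. It starts at the fourth, fifth or sixth step, always at least two steps ahead of the right-hand one.
- key_top (a point): Centre of the top of the grey round confirm key, 24 mm across, in a black collar 40 mm across, half-way between the selectors and near the console's front edge. Its top stands 21 mm off the panel and 9 mm above its collar. Axes as the panel's.
- key (a joint): How far the key is pressed, in m: 0 up, 0.005 fully down, pressed square to the panel; a spring returns it. It moves at about 1.4 N and is fully down at about 4.5 N.
- joystick: Joystick unit left of the console, loose, 0.9 kg: round base 104 mm across, stick with black grip, 138 mm high. Origin under the centre of its base. Leave it alone.
- media_bottle: Small capped plastic bottle, 40 mm across, 85 mm high, right of the console. Origin under its centre. Leave it alone.
- dish: Lidded clear culture dish, 57 mm across, 14 mm high, right of the console. Origin under its centre. Leave it alone.

How it is judged:
On the way, in this order (a step that is already met when the one before it is completed fails the run):
1. the right-hand selector rests at the same step as the left-hand one (angle between the x axis of right_selector_nose and the x axis of left_selector_nose, either way round below 0.13 rad and velocity of joint right_selector between -0.3 and 0.3 rad/s), for 0.3 s.
2. then the confirm key is pressed down (value of joint key above 0.0035 m and angle between the x axis of right_selector_nose and the x axis of left_selector_nose, either way round below 0.13 rad), for 0.06 s.
At the end, for the whole second after the job is handed in: The right-hand selector rests in the detent of the same step as the left-hand one (handles parallel within 0.13 rad), the left-hand one has kept its step, and the key, pressed after that, is up again (angle between the x axis of right_selector_nose and the x axis of left_selector_nose, either way round below 0.13 rad and velocity of joint right_selector between -0.1 and 0.1 rad/s and distance of left_selector_nose from where it was at the start of the episode below 0.008 m and value of joint key below 0.0015 m); the robot touches nothing.
It fails at once if the right-hand handle is pinched: both its flanks are pressed by the fingers at once (contact force between the fingers and right_selector_c2 above 1 N and contact force between the fingers and right_selector_c3 above 1 N).
It fails at once if the left-hand selector is turned off its step (distance of left_selector_nose from where it was at the start of the episode above 0.012 m).
It fails at once if the joystick is shoved, tipped or lifted (distance of joystick from where it was at the start of the episode above 0.015 m or angle between joystick's own z axis and vertical above 0.2 rad).
It fails at once if the bottle is shoved, tipped or lifted (distance of media_bottle from where it was at the start of the episode above 0.015 m or angle between media_bottle's own z axis and vertical above 0.2 rad).
It fails at once if the dish is shoved or lifted (distance of dish from where it was at the start of the episode above 0.015 m).
It also fails if it takes over 48 s, if anything falls off the work surface, if the arm or the gripper's body presses on something with over 40 N, if the wrist force passes 120 N, or if a joint passes its speed limit or range.

## Working session

There is one attempt and no reset: what is moved stays moved. The work goes in short steps, Python scripts to look and compute and a tool call to move; the robot and the scene stay as the last step left them, time stands still between calls to the robot, and variables do not carry over. Pictures are saved under pics/ and viewed, and the job is handed in when it is done.

Besides the shell and the picture viewer there is one more tool, called after ">>>" as name(argument=value, ...) on one line, values as JSON. move_arm: Moves the arm, as the interface text tells. Shifts and turns lie within -1 to 1; 1 stands for 2.5 cm of shift or 2 pi rad of turn. Its arguments: {"type":"object","properties":{"turn":{"type":"array","items":{"type":"array","items":{"type":"number","minimum":-1,"maximum":1}}},"dp":{"type":"array","items":{"type":"array","items":{"type":"number","minimum":-1,"maximum":1}}},"jaw":{"type":"array","items":{"type":"number"}},"newtons":{"type":"number"}},"required":["turn","dp","jaw"]}

```bash
mkdir -p pics; ls; python3 - <<'E'
from plant import r
import cv2, json, numpy as np, pickle
s=r.get_state(); print({k:np.round(v,4).tolist() for k,v in s.items()})
d={}
for n in ("top","side"):
    p=r.snapshot(n); d[n]=p; cv2.imwrite(f"pics/{n}0.png",p["frame"])
    print(n,{k:np.round(v,4).tolist() for k,v in p.items() if k!="frame"})
pickle.dump(d,open("snap0.pkl","wb"))
E
```

```text
pics
{'clock': 0.0, 'q': [-1.2902, 0.69, -0.1945, 1.5664, 0.1573, 0.9025, -0.2151], 'qd': [0.0009, -0.0004, -0.0001, 0.0019, 0.0, -0.0018, 0.0006], 'joint_torque': [-0.0001, -52.7555, -1.2668, -15.3423, -0.0527, 0.0067, 0.0002], 'tool_pos': [0.1526, 0.6054, 0.2033], 'eef_rot': [0.123, 0.9924, -0.0009, -0.0], 'contact_force': [0.2845, 0.0239, -0.1614], 'moment': [0.003, -0.0572, -0.0534], 'opening': 0.9968}
top {'mtx': [[422.7433, 0.0, 250.1731], [0.0, 422.7433, 192.263], [0.0, 0.0, 1.0]], 'origin': [0.4607, 0.0409, 1.1133], 'orientation': [-0.0366, 0.0276, 0.708, -0.7047]}
side {'mtx': [[371.7159, 0.0, 253.4945], [0.0, 371.7159, 191.1937], [0.0, 0.0, 1.0]], 'origin': [0.4589, 0.7772, 0.6781], 'orientation': [-0.0288, 0.4268, 0.9011, -0.0707]}
```

View pics/top0.png

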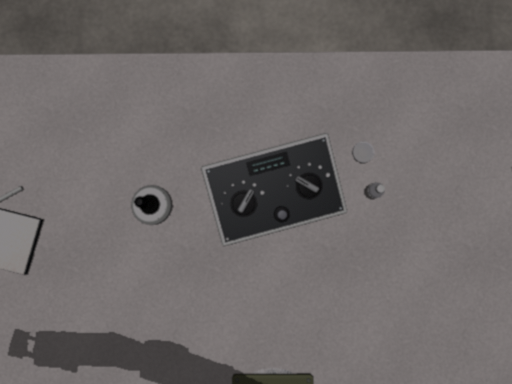

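View pics/side0.png

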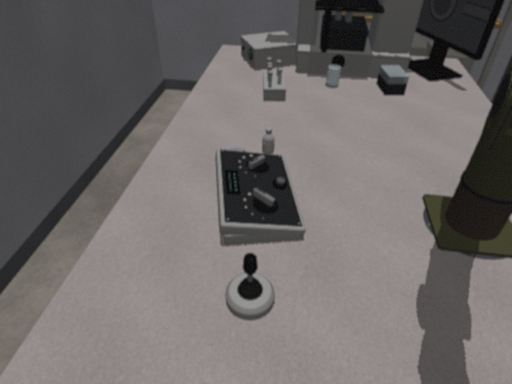

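```bash
cat > h.py <<'E'
import numpy as np, cv2, pickle
from scipy.spatial.transform import Rotation as R
def ray(p,u,v):
    K=p["mtx"]; d=np.array([(u-K[0,2])/K[0,0],-(v-K[1,2])/K[1,1],-1.])
    return np.array(p["origin"]),R.from_quat(p["orientation"]).as_matrix()@d
def onz(p,u,v,z):
    o,d=ray(p,u,v); return o+d*(z-o[2])/d[2]
def proj(p,X):
    c=R.from_quat(p["orientation"]).as_matrix().T@(np.array(X)-p["origin"])
    K=p["mtx"]; return np.array([K[0,2]+K[0,0]*c[0]/-c[2],K[1,2]-K[1,1]*c[1]/-c[2]])
E
python3 - <<'E'
from h import *
d=pickle.load(open("snap0.pkl","rb"))
a=d["top"]["frame"][125:255,195:355]; b=d["side"]["frame"][140:245,205:310]
cv2.imwrite("pics/topz.png",cv2.resize(a,None,fx=5,fy=4.6 and 5*1.0 if 0 else 4.6,interpolation=cv2.INTER_CUBIC)[:600] if 0 else cv2.resize(np.clip(a*1.8,0,255).astype('uint8'),None,fx=4.5,fy=4.5,interpolation=cv2.INTER_CUBIC))
cv2.imwrite("pics/sidez.png",cv2.resize(np.clip(b*1.8,0,255).astype('uint8'),None,fx=5.5,fy=5.5,interpolation=cv2.INTER_CUBIC))
E
```

```text
(no output)
```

View pics/topz.png

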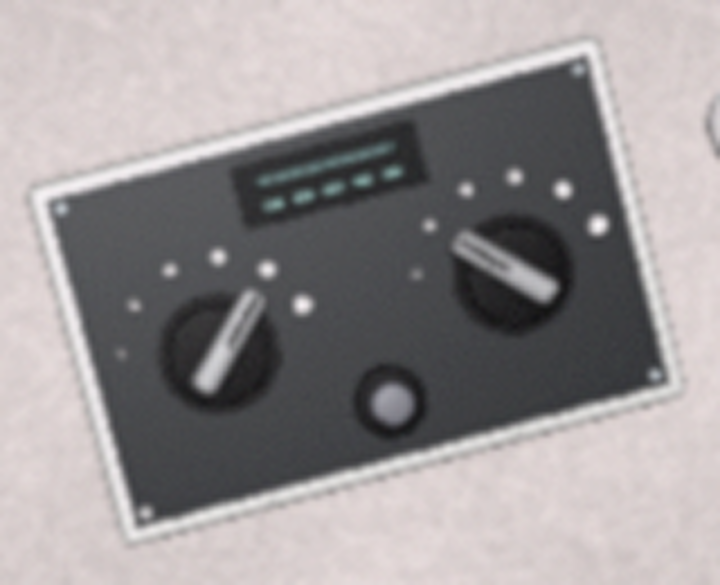

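View pics/sidez.png

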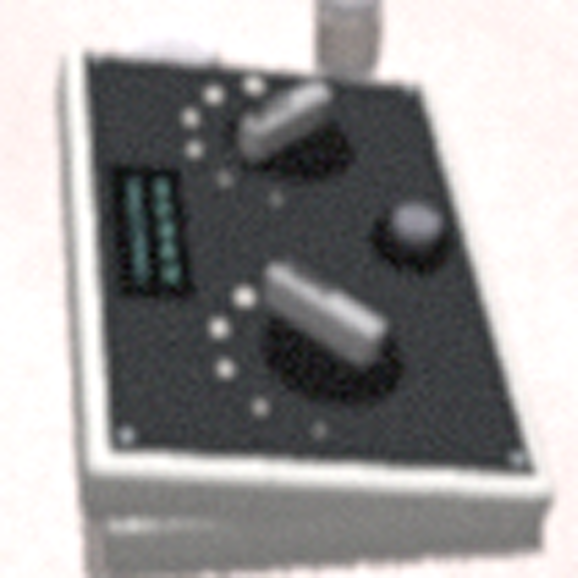

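```bash
cat > dots.py <<'E'
from h import *
d=pickle.load(open("snap0.pkl","rb"))
def blobs(f,roi,off=0):
    u0,u1,v0,v1=roi
    g=cv2.cvtColor(f,cv2.COLOR_BGR2GRAY)[v0:v1,u0:u1].astype(np.float32)
    g=cv2.resize(g,None,fx=4,fy=4,interpolation=cv2.INTER_CUBIC)
    bg=cv2.morphologyEx(g,cv2.MORPH_OPEN,np.ones((33,33)))
    t=g-cv2.medianBlur(np.clip(g,0,255).astype(np.uint8),41)
    m=(t>12).astype(np.uint8)
    n,l,st,c=cv2.connectedComponentsWithStats(m)
    out=[]
    for i in range(1,n):
        if 15<st[i,4]<900:
            w=np.where(l==i,t,0); ys,xs=np.nonzero(w); ww=w[ys,xs]
            out.append(((xs@ww/ww.sum()+.5)/4-.5+u0,(ys@ww/ww.sum()+.5)/4-.5+v0,st[i,4],w.max()))
    return out
if __name__=="__main__":
    print("top"); [print(np.round(b,1)) for b in blobs(d["top"]["frame"],(205,340,140,240))]
    print("side"); [print(np.round(b,1)) for b in blobs(d["side"]["frame"],(218,300,150,230))]
E
python3 dots.py
```

```text
top
[311.8 140.  174.   44.5]
[322.6 140.3  72.   37. ]
[281.9 162.8 194.   52.1]
[308.9 163.8 263.   73.8]
[275.2 164.6 173.   51. ]
[319.6 166.7 340.   92. ]
[268.6 166.4 182.   45.1]
[298.2 166.7 219.   67.7]
[262.  168.2 189.   44.7]
[255.4 169.9 207.   48.5]
[208.5 171.2  34.   24.5]
[327.4 174.5 408.  100.4]
[290.  174.6 170.   54.6]
[243.  181.6 274.   76. ]
[253.9 184.4 309.   82. ]
[232.3 184.6 192.   62.6]
[287.1 185.5  92.   29. ]
[261.8 192.3 390.   89.7]
[224.4 192.4 143.   45.4]
[221.5 203.1  63.   22.1]
[339.  207.4  45.   35.9]
[227.3 238.3 108.   48.1]
side
[228.4 149.8  40.   21.4]
[247.  150.2  80.   23.8]
[260.2 151.2 252.   52.9]
[274.2 152.7 308.   59.6]
[250.6 155.2 140.   60.7]
[243.3 156.9 238.   76.5]
[239.2 160.9 226.   66.2]
[239.9 166.7 213.   62.5]
[245.4 172.1 134.   32. ]
[229.5 181.3 506.   33. ]
[234.8 182.2 560.   38.8]
[254.7 175.6  97.   26.7]
[279.9 179.8 776.   43.8]
[248.9 193.5 307.   86.7]
[244.3 199.1 299.   82.7]
[270.5 204.6 189.   25.1]
[245.5 206.6 253.   73.9]
[298.9 214.  164.   37.8]
[251.8 213.5 193.   50.9]
[262.7 217.7 111.   29.4]
[227.9 218.3  61.   29.1]
[298.8 222.8  28.   21. ]
```

```bash
cat > fit.py <<'E'
from h import *
from scipy.optimize import least_squares
d=pickle.load(open("snap0.pkl","rb"))
T=np.array([(287.1,185.5),(290,174.6),(298.2,166.7),(308.9,163.8),(319.6,166.7),(327.4,174.5),(221.5,203.1),(224.4,192.4),(232.3,184.6),(243,181.6),(253.9,184.4),(261.8,192.3)])
S=np.array([(254.7,175.6),(245.4,172.1),(239.9,166.7),(239.2,160.9),(243.3,156.9),(250.6,155.2),(262.7,217.7),(251.8,213.5),(245.5,206.6),(244.3,199.1),(248.9,193.5),(np.nan,np.nan)])
def dirp(step): a=np.radians(75-30*(step-1)); return np.array([np.cos(a),np.sin(a),0])
M=np.array([dirp(i)*.054+[0,0.17*k,0] for k in (0,1) for i in range(1,7)])
def rot(yaw,tilt=np.radians(10)): return R.from_euler('ZY',[yaw,-tilt]).as_matrix()
def res(x,views):
    W=M@rot(x[3],x[4] if len(x)>4 else np.radians(10)).T+x[:3]; o=[]
    for n,P in views:
        q=np.array([proj(d[n],w) for w in W])-P; o.append(q[~np.isnan(q[:,0])].ravel())
    return np.concatenate(o)
if __name__=="__main__":
    x0=onz(d["top"],309,186,.06)
    for v in ([("top",T)],[("side",S)],[("top",T),("side",S)]):
        for tilt in ([],[.17]):
            f=least_squares(res,[*x0,.25,*tilt],args=(v,)); print([n for n,_ in v],np.round(f.x,4),'rms px',np.sqrt(np.mean(f.fun**2)).round(2))
            if len(v)==2 and not tilt: np.save("pose0.npy",f.x)
    x=np.load("pose0.npy"); Rm=rot(x[3]); 
    for n,off in (("R",0),("L",.17)):
        for st in range(1,7):
            e=[proj(d["top"],x[:3]+Rm@(dirp(st)*L+[0,off,.030])) for L in (.042,-.02)]
            print(n,st,np.round((np.array(e)-[195,125]+.5)*4.5).tolist())
E
python3 fit.py
```

```text
['top'] [ 0.5733 -0.0924  0.0585  0.26  ] rms px 0.06
['top'] [ 0.5735 -0.0924  0.0575  0.26    0.2081] rms px 0.06
['side'] [ 0.5763 -0.0927  0.0551  0.2621] rms px 0.15
['side'] [ 0.5762 -0.0927  0.0554  0.262   0.1661] rms px 0.14
['top', 'side'] [ 0.5748 -0.0925  0.0552  0.2602] rms px 0.34
['top', 'side'] [ 0.5747 -0.0925  0.0556  0.2602  0.1634] rms px 0.34
R 1 [[445.0, 276.0], [559.0, 275.0]]
R 2 [[456.0, 237.0], [554.0, 294.0]]
R 3 [[484.0, 208.0], [540.0, 307.0]]
R 4 [[523.0, 198.0], [522.0, 312.0]]
R 5 [[562.0, 208.0], [504.0, 307.0]]
R 6 [[589.0, 237.0], [490.0, 294.0]]
L 1 [[142.0, 358.0], [257.0, 357.0]]
L 2 [[153.0, 319.0], [252.0, 376.0]]
L 3 [[181.0, 290.0], [238.0, 389.0]]
L 4 [[220.0, 280.0], [220.0, 394.0]]
L 5 [[259.0, 290.0], [202.0, 389.0]]
L 6 [[287.0, 318.0], [188.0, 376.0]]
```

>>> move_arm(turn=[[0, 0, 0], [0, 0, 0], [0, 0, 0], [0, 0, 0], [0, 0, 0], [0, 0, 0], [0, 0, 0], [0, 0, 0], [0, 0, 0], [0, 0, 0]], dp=[[-0.5, -0.5, -0.7], [-0.9, -0.9, -0.7], [-0.9, -0.9, -0.7], [-0.9, -0.9, -0.7], [-0.9, -0.9, -0.4], [-0.9, -0.9, 0], [-0.9, -0.9, 0], [-0.9, -0.9, 0], [-0.9, -0.9, 0], [-0.9, -0.9, 0]], jaw=[1, 1, 1, 1, 1, 1, 1, 1, 1, 1])

```text
clock: 0.93
tool_pos: [0.309, 0.3434, 0.284]
eef_rot: [0.123, 0.992, -0.0, -0.0]
contact_force: [1.5, -0.5, 0.1]
opening: 0.268
```

```bash
cat > st.py <<'E'
from h import *
from plant import r
s=r.get_state(); print('t',round(s['clock'],2),'p',np.round(s['tool_pos'],4),'q',np.round(s['q'],2),'F',np.round(s['contact_force'],2),'op',round(s['opening'],3))
print('axes rows x,y,z:\n',np.round(R.from_quat(s['eef_rot']).as_matrix().T,3))
E
python3 st.py
```

```text
t 0.93 p [0.309  0.3434 0.284 ] q [-0.78  0.37 -0.22  1.92  0.11  0.86  0.27] F [ 1.49 -0.49  0.12] op 0.268
axes rows x,y,z:
 [[-0.97   0.244  0.   ]
 [ 0.244  0.97  -0.   ]
 [-0.    -0.    -1.   ]]
```

>>> move_arm(turn=[[0, 0, 0], [0, 0, 0], [0, 0, 0], [0, 0, 0], [0, 0, 0], [0, 0, 0], [0, 0, 0], [0, 0, 0], [0, 0, 0], [0, 0, 0]], dp=[[-0.9, -1, 0], [-0.9, -1, 0], [-0.9, -1, 0], [-0.9, -1, 0], [-0.9, -1, 0], [-0.9, -1, 0], [-0.9, -1, 0], [-0.9, -1, 0], [-0.9, -1, 0], [-0.9, -1, 0]], jaw=[1, 1, 1, 1, 1, 1, 1, 1, 1, 1])

```text
clock: 1.77
tool_pos: [0.466, 0.046, 0.2839]
eef_rot: [0.123, 0.992, -0.0, -0.0]
contact_force: [0.3, 0.3, -0.2]
opening: 0.006
```

>>> move_arm(turn=[[0, 0, 0], [0, 0, 0], [0, 0, 0], [0, 0, 0]], dp=[[-0.7, -1, 0], [-0.5, -0.7, 0], [0, 0, 0], [0, 0, 0]], jaw=[1, 1, 1, 1])

```text
clock: 2.1
tool_pos: [0.4843, -0.0019, 0.2837]
eef_rot: [0.125, 0.992, -0.0, -0.0]
contact_force: [0.5, 0.6, 0.2]
opening: 0.004
```

```bash
python3 st.py; python3 - <<'E'
from h import *
from plant import r
s=r.get_state(); p=r.snapshot("wrist"); p["state"]=s
pickle.dump(p,open("w1.pkl","wb")); cv2.imwrite("pics/w1.png",p["frame"]); print(p["mtx"],np.round(p["tool_from_camera"],4),p.keys())
E
```

```text
t 2.1 p [ 0.4843 -0.0019  0.2837] q [ 0.01  0.4  -0.14  1.87  0.07  0.88  1.15] F [0.54 0.56 0.18] op 0.004
axes rows x,y,z:
 [[-0.969  0.247  0.001]
 [ 0.247  0.969 -0.   ]
 [-0.001 -0.    -1.   ]]
[[315.26160156   0.         256.99095062]
 [  0.         315.26160156 188.71304259]
 [  0.           0.           1.        ]] [[ 4.000e-04  9.480e-01  3.184e-01  8.280e-02]
 [ 1.000e+00 -5.000e-04  0.000e+00 -2.000e-04]
 [ 2.000e-04  3.184e-01 -9.480e-01 -1.793e-01]
 [ 0.000e+00  0.000e+00  0.000e+00  1.000e+00]] dict_keys(['frame', 'mtx', 'tool_from_camera', 'state'])
```

View pics/w1.png

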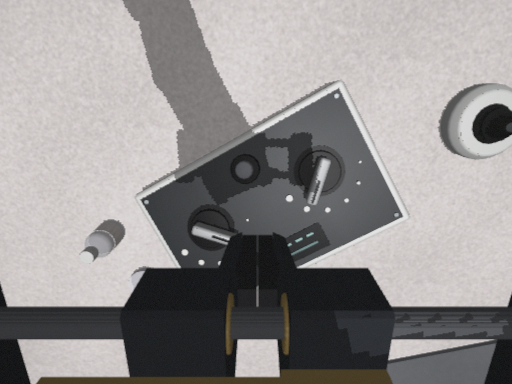

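```bash
cat > wfit.py <<'E'
import sys
from fit import *
from dots import blobs
def cam(p):
    s=p["state"]; T=np.eye(4); T[:3,:3]=R.from_quat(s["eef_rot"]).as_matrix(); T[:3,3]=s["tool_pos"]
    C=T@p["tool_from_camera"]; p["origin"]=C[:3,3]; p["orientation"]=R.from_matrix(C[:3,:3]).as_quat(); return p
if __name__=="__main__":
    p=cam(pickle.load(open(sys.argv[1],"rb"))); roi=tuple(map(int,sys.argv[2].split(',')))
    x=np.load("pose0.npy"); W=M@rot(x[3]).T+x[:3]
    B=np.array(blobs(p["frame"],roi)); P=np.full((12,2),np.nan)
    for i,w in enumerate(W):
        q=proj(p,w); dd=np.hypot(*(B[:,:2]-q).T); j=dd.argmin(); print(i//6,i%6+1,np.round(q,1),np.round(B[j],1),round(dd[j],1))
        if dd[j]<9: P[i]=B[j,:2]
    d["w"]=p
    def rep(n,v):
        f=least_squares(res,x[:4],args=(v,),loss='soft_l1'); print(n,np.round(f.x,4),'rms',np.sqrt(np.mean(f.fun**2)).round(2),'max',abs(f.fun).max().round(2)); return f.x
    rep('w',[("w",P)]); rep('w+top',[("w",P),("top",T)]); y=rep('all',[("w",P),("top",T),("side",S)]); np.save("pose1.npy",y)
    k=y[:3]+rot(y[3])@[0,.085,0]
    Rm=rot(y[3])
    # key: cast pixel rays onto plane 21 mm above panel
    for n,c,u,v in (("w",p,244.5,168.5),("top",d["top"],281.4,214.3),("side",d["side"],280.3,179.9)):
        o,dr=ray(c,u,v); nn=Rm[:,2]; t=(.021-nn@(o-y[:3]))/(nn@dr); print('key panel',n,np.round(Rm.T@(o+dr*t-y[:3]),4))
E
python3 wfit.py w1.pkl 130,400,100,275
python3 -c "
import cv2;a=cv2.imread('pics/w1.png')[130:270,130:390];cv2.imwrite('pics/w1z.png',cv2.resize(a,None,fx=3,fy=3,interpolation=2))"
```

```text
0 1 [247.8 218.1] [247.1 219.6 177.  150.4] 1.7
0 2 [247.5 237.3] [243.3 234.   76.   23.4] 5.3
0 3 [237.5 253. ] [223.3 249.2 253.   28.2] 14.7
0 4 [220.8 261.4] [218.7 262.9 395.  154.6] 2.6
0 5 [201.8 260.3] [201.  262.  647.  173.4] 1.9
0 6 [185.3 250.3] [184.4 251.9 815.  169.4] 1.9
1 1 [359.9 160.3] [359.8 161.6 194.  133.2] 1.3
1 2 [358.3 181.3] [358.2 182.6 297.  137.3] 1.3
1 3 [346.4 198.7] [346.2 200.  404.  137.5] 1.3
1 4 [327.6 208.1] [327.3 209.5 545.  134.4] 1.5
1 5 [306.8 207.3] [306.4 208.7 653.  135.9] 1.5
1 6 [289.5 196.6] [289.  198.1 821.  132. ] 1.5
w [ 0.5748 -0.0938  0.0585  0.258 ] rms 1.23 max 4.68
w+top [ 0.5739 -0.0935  0.0599  0.2582] rms 0.91 max 4.48
all [ 0.5753 -0.0933  0.0559  0.2576] rms 0.83 max 4.02
key panel w [-0.0504  0.0864  0.021 ]
key panel top [-0.0511  0.087   0.021 ]
key panel side [-0.0477  0.0913  0.021 ]
```

View pics/w1z.png

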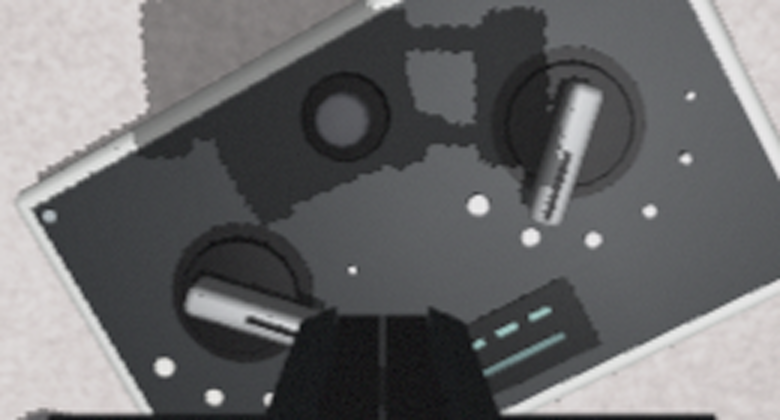

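```bash
cat > plan.py <<'E'
from fit import *
from plant import r
X=np.array([.5747,-.0934,.0575]); YAW=.258; RP=rot(YAW)
def tgtR(th):
    th=np.radians(th); n=[-np.sin(th),np.cos(th),0]; u=[np.cos(th),np.sin(th),0]
    return RP@np.array([n,u,[0,0,-1]]).T
def tgtP(th,rc,o,h):
    th=np.radians(th); return X+RP@[rc*np.cos(th)-o*np.sin(th),rc*np.sin(th)+o*np.cos(th),h]
def go(P,Rt):
    s=r.get_state(); Rc=R.from_quat(s['eef_rot']).as_matrix()
    print('t',round(s['clock'],2),'F',np.round(s['contact_force'],2),'panel pos mm',np.round(1e3*RP.T@(s['tool_pos']-X),1))
    print('turn deg',np.round(np.degrees(R.from_matrix(Rc.T@Rt).as_rotvec()),2),'units',np.round(R.from_matrix(Rc.T@Rt).as_rotvec()/2/np.pi,4))
    print('dp units in current frame',np.round(Rc.T@(P-s['tool_pos'])/.025,3),'in target frame',np.round(Rt.T@(P-s['tool_pos'])/.025,3))
if __name__=="__main__":
    import sys; a=list(map(float,sys.argv[1:5])); go(tgtP(a[0],a[1]/1e3,a[2]/1e3,a[3]/1e3),tgtR(a[0]))
E
python3 plan.py 45 32 26 60
```

```text
t 2.15 F [0.17 0.44 0.47] panel pos mm [-23.7 113.1 234. ]
turn deg [-6.02 -8.09 16.02] units [-0.0167 -0.0225  0.0445]
dp units in current frame [-3.424 -1.407  6.653] in target frame [-2.829 -1.246  6.958]
```

>>> move_arm(turn=[[-0.0042, -0.0056, 0.0111], [-0.0042, -0.0056, 0.0111], [-0.0042, -0.0056, 0.0111], [-0.0042, -0.0056, 0.0111], [0, 0, 0], [0, 0, 0], [0, 0, 0], [0, 0, 0], [0, 0, 0], [0, 0, 0]], dp=[[0, 0, 0], [0, 0, 0], [0, 0, 0], [0, 0, 0], [-0.6, -0.25, 0.5], [-0.7, -0.35, 0.7], [-0.7, -0.35, 0.7], [-0.6, -0.2, 0.7], [-0.2, -0.1, 0.7], [0, 0, 0.7]], jaw=[1, 1, 1, 1, 1, 1, 1, 1, 1, 1])

```text
clock: 2.98
tool_pos: [0.5468, -0.0582, 0.1898]
eef_rot: [0.259, 0.962, 0.044, 0.076]
contact_force: [0.5, 0.4, 0.0]
opening: 0.011
```

>>> move_arm(turn=[[0, 0, 0], [0, 0, 0], [0, 0, 0], [0, 0, 0], [0, 0, 0], [0, 0, 0]], dp=[[0, 0, 0.7], [0, 0, 0.7], [0, 0, 0.7], [0, 0, 0.5], [0, 0, 0], [0, 0, 0]], jaw=[1, 1, 1, 1, 1, 1])

```text
clock: 3.48
tool_pos: [0.5562, -0.0539, 0.1261]
eef_rot: [0.258, 0.962, 0.044, 0.075]
contact_force: [0.3, 0.2, 0.2]
opening: 0.006
```

```bash
python3 plan.py 45 32 26 15; python3 - <<'E'
from h import *
from plant import r
for n in ("top","side","wrist"):
    s=r.get_state(); p=r.snapshot(n); p["state"]=s; pickle.dump(p,open(n+"2.pkl","wb"))
    f=p["frame"]
    if n=="top": f=cv2.resize(f[125:255,195:355],None,fx=4.5,fy=4.5,interpolation=2)
    if n=="side": f=cv2.resize(f[120:245,205:330],None,fx=4.5,fy=4.5,interpolation=2)
    cv2.imwrite(f"pics/{n}2.png",f)
E
```

```text
t 3.48 F [0.35 0.17 0.24] panel pos mm [ 4.2 42.9 69. ]
turn deg [ 0.05 -0.08  0.18] units [ 0.0001 -0.0002  0.0005]
dp units in current frame [-0.057 -0.053  2.158] in target frame [-0.054 -0.051  2.158]
```

View pics/wrist2.png

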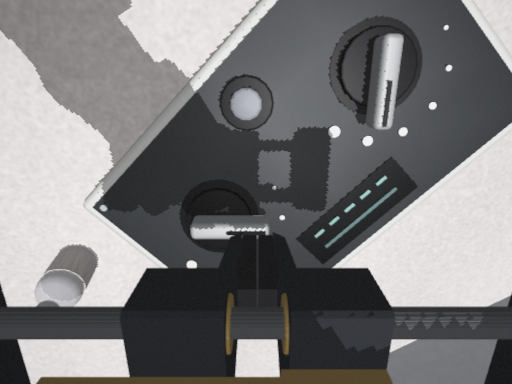

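View pics/side2.png

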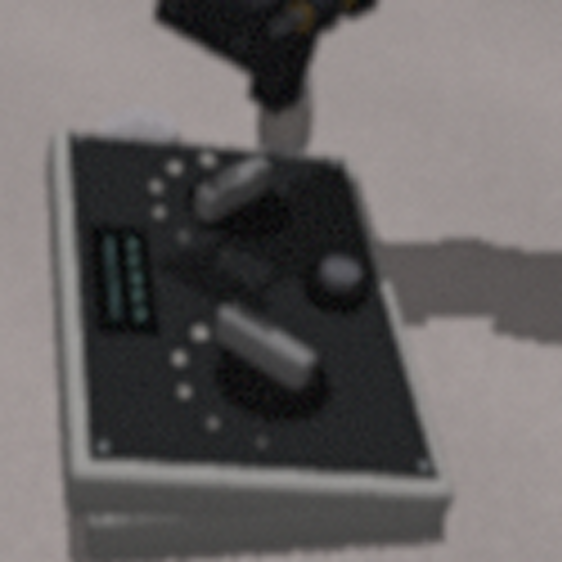

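```bash
python3 - <<'E'
from plan import *
from wfit import cam
from dots import blobs
p=cam(pickle.load(open("wrist2.pkl","rb")))
q=lambda v: np.round(proj(p,X+RP@np.array(v)),1)
B=np.array(blobs(p["frame"],(170,500,10,275)))
for i,m in enumerate(M):
    z=q(m); dd=np.hypot(*(B[:,:2]-z).T); j=dd.argmin(); print(i//6,i%6+1,z,np.round(B[j,:2]-z,1))
H=lambda a,b,h:(tgtP(45,a,b,h))
for a,b in ((.042,.007),(.042,-.007),(-.02,.007),(-.02,-.007)): print('handle corner',a,b,np.round(proj(p,H(a,b,.030)),1))
print('landing',np.round(proj(p,H(.032,.026,.03)),1),'face',np.round(proj(p,H(.032,.017,.03)),1))
print('key',q([-.0505,.085,.021]))
E
```

```text
0 1 [273.7 186.6] [0.1 0.8]
0 2 [281.5 216.4] [0.2 0.8]
0 3 [272.5 244.4] [  9.2 -27.2]
0 4 [250.3 263.8] [ -8.6 -27.9]
0 5 [220.8 270.7] [-3.5 -4.6]
0 6 [190.7 263.7] [26.6  2.4]
1 1 [446.   26.4] [-0.3  0.7]
1 2 [448.6  67.1] [-0.1  0.5]
1 3 [432.3 104.8] [ 16.2 -37.2]
1 4 [402.6 130.7] [-37.6  -6.8]
1 5 [367.2 139.8] [ -2.2 -15.9]
1 6 [333.9 130.6] [-4.5  9.6]
handle corner 0.042 0.007 [268.9 223.8]
handle corner 0.042 -0.007 [268.7 240.3]
handle corner -0.02 0.007 [187.5 223.7]
handle corner -0.02 -0.007 [188.8 240.1]
landing [255.8 200.5] face [255.8 211.7]
key [245.1 102.4]
```

>>> move_arm(turn=[[0, 0, 0], [0, 0, 0], [0, 0, 0], [0, 0, 0], [0, 0, 0], [0, 0, 0]], dp=[[-0.03, -0.03, 0.4], [-0.03, -0.02, 0.5], [0, 0, 0.5], [0, 0, 0.45], [0, 0, 0.3], [0, 0, 0]], jaw=[1, 1, 1, 1, 1, 1])

```text
clock: 4.13
tool_pos: [0.5659, -0.055, 0.072]
eef_rot: [0.259, 0.962, 0.043, 0.075]
contact_force: [-0.5, -1.0, 0.0]
opening: 0.007
```

```bash
python3 plan.py 45 32 17 15
```

```text
t 4.13 F [-0.5  -1.04  0.03] panel pos mm [ 3.8 39.4 14.1]
turn deg [-0.01 -0.08  0.06] units [-0.     -0.0002  0.0002]
dp units in current frame [-0.328  0.06  -0.038] in target frame [-0.328  0.06  -0.038]
```

>>> move_arm(turn=[[0, 0, 0], [0, 0, 0], [0, 0, 0], [0.0083, 0, 0]], dp=[[-0.1, 0.03, -0.02], [-0.13, 0.03, -0.02], [-0.1, 0, 0], [0, 0, 0]], jaw=[1, 1, 1, 1])

```text
clock: 4.47
tool_pos: [0.5735, -0.0632, 0.0763]
eef_rot: [0.265, 0.962, 0.017, 0.069]
contact_force: [-0.3, 0.0, -0.4]
opening: 0.005
```

```bash
python3 plan.py 45 32 17 15
```

```text
t 4.47 F [-0.27  0.   -0.45] panel pos mm [ 9.7 29.5 17.4]
turn deg [-3.12  0.12 -0.35] units [-0.0087  0.0003 -0.001 ]
dp units in current frame [0.119 0.175 0.085] in target frame [0.118 0.171 0.095]
```

>>> move_arm(turn=[[-0.0083, 0, 0], [0, 0, 0], [0, 0, 0]], dp=[[0, 0, 0], [0, 0, 0], [0, 0, 0]], jaw=[1, 1, 1])

```text
clock: 4.72
tool_pos: [0.5741, -0.059, 0.0762]
eef_rot: [0.26, 0.962, 0.043, 0.076]
contact_force: [-0.3, -0.3, -0.1]
opening: 0.004
```

```bash
python3 plan.py 45 32 17 15
```

```text
t 4.72 F [-0.25 -0.28 -0.14] panel pos mm [11.3 33.4 17. ]
turn deg [-0.02  0.07 -0.02] units [-0.      0.0002 -0.0001]
dp units in current frame [0.055 0.017 0.079] in target frame [0.055 0.017 0.079]
```

>>> move_arm(turn=[[0, 0, 0.0083], [0, 0, 0.0083], [0, 0, 0.0083], [0, 0, 0.0083], [0, 0, 0.0083], [0, 0, 0.0083], [0, 0, 0.0083], [0, 0, 0.0083], [0, 0, 0.0083], [0, 0, 0.0083]], dp=[[-0.068, 0.032, 0.03], [-0.068, 0.032, 0.03], [-0.068, 0.032, 0], [-0.068, 0.032, 0], [-0.068, 0.032, 0], [-0.068, 0.032, 0], [-0.068, 0.032, 0], [-0.068, 0.032, 0], [-0.068, 0.032, 0], [-0.068, 0.032, 0]], jaw=[1, 1, 1, 1, 1, 1, 1, 1, 1, 1])

```text
clock: 5.55
tool_pos: [0.592, -0.0651, 0.0774]
eef_rot: [0.5, 0.861, 0.062, 0.062]
contact_force: [0.5, 0.7, 0.4]
opening: 0.008
```

```bash
python3 plan.py 15 32 17 15; python3 - <<'E'
from h import *
from plant import r
for n in ("side","wrist"):
    s=r.get_state(); p=r.snapshot(n); p["state"]=s; pickle.dump(p,open(n+"3.pkl","wb"))
    f=p["frame"]
    if n=="side": f=cv2.resize(f[120:245,205:330],None,fx=4.5,fy=4.5,interpolation=2)
    cv2.imwrite(f"pics/{n}3.png",f)
E
```

```text
t 5.55 F [0.51 0.74 0.42] panel pos mm [27.  22.9 15.4]
turn deg [ 0.06  0.05 -0.1 ] units [ 0.0002  0.0001 -0.0003]
dp units in current frame [ 0.074 -0.002  0.017] in target frame [ 0.074 -0.002  0.017]
```

View pics/side3.png

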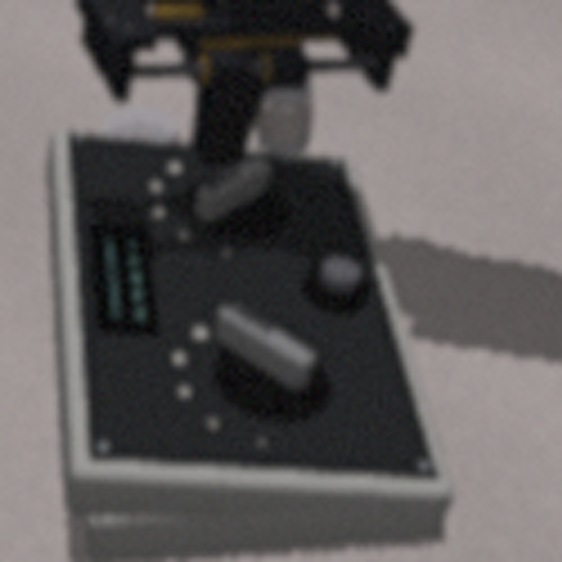

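View pics/wrist3.png

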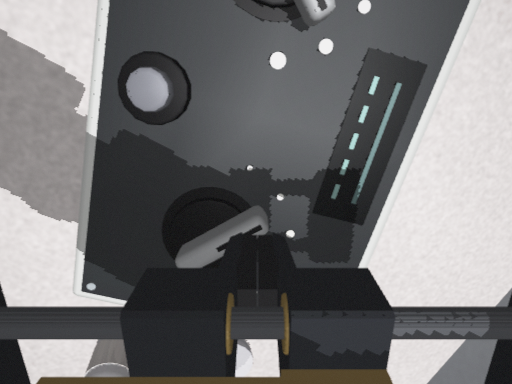

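```bash
python3 - <<'E'
from plan import *
from wfit import cam
for n in ("side2","side3","top2","wrist3"):
    p=pickle.load(open(n+".pkl","rb")); s=p["state"]
    if n[0]=='w': cam(p)
    Rc=R.from_quat(s["eef_rot"]).as_matrix()
    print(n,'panel',np.round(1e3*RP.T@(s['tool_pos']-X),1))
    for off in ([0,0,0],[.009,0,0],[-.009,0,0],[0,0,-.03]):
        u=proj(p,np.array(s["tool_pos"])+Rc@off); print(off,u.round(1),'zoomed',((u-[205,120])*4.5).round() if n[0]=='s' else '')
p=cam(pickle.load(open("wrist3.pkl","rb")))
for a,b in ((.042,.007),(.042,-.007),(-.02,.007),(-.02,-.007)): print('handle corner@step2',np.round(proj(p,tgtP(45,a,b,.030)),1))
p=pickle.load(open("side3.pkl","rb"))
for a,b in ((.042,.007),(.042,-.007),(-.02,.007),(-.02,-.007)): print('handle corner@step2 side',((np.round(proj(p,tgtP(45,a,b,.030)),1)-[205,120])*4.5).round())
a=pickle.load(open("side3.pkl","rb"))["frame"][110:190,225:305]
cv2.imwrite("pics/s3z.png",cv2.resize(np.clip(a*2.5,0,255).astype('uint8'),None,fx=7,fy=7,interpolation=2))
a=pickle.load(open("wrist3.pkl","rb"))["frame"][150:290,150:330]
cv2.imwrite("pics/w3z.png",cv2.resize(np.clip(a*2.5,0,255).astype('uint8'),None,fx=4,fy=4,interpolation=2))
E
```

```text
side2 panel [ 4.7 42.3 69.6]
[0, 0, 0] [262.9 152.4] zoomed [260. 146.]
[0.009, 0, 0] [265.5 153.9] zoomed [272. 153.]
[-0.009, 0, 0] [260.3 150.9] zoomed [249. 139.]
[0, 0, -0.03] [265.1 142.9] zoomed [271. 103.]
side3 panel [27.  22.9 15.4]
[0, 0, 0] [250.4 164. ] zoomed [204. 198.]
[0.009, 0, 0] [251.6 165.9] zoomed [210. 206.]
[-0.009, 0, 0] [249.3 162.2] zoomed [199. 190.]
[0, 0, -0.03] [252.4 155.1] zoomed [213. 158.]
top2 panel [ 4.2 42.9 69. ]
[0, 0, 0] [295.9 189.7] zoomed 
[0.009, 0, 0] [294. 193.] zoomed 
[-0.009, 0, 0] [297.9 186.3] zoomed 
[0, 0, -0.03] [297.8 190.6] zoomed 
wrist3 panel [27.4 22.6 15.4]
[0, 0, 0] [257.2 223.1] zoomed 
[0.009, 0, 0] [257.2 209.7] zoomed 
[-0.009, 0, 0] [257.2 236.1] zoomed 
[0, 0, -0.03] [257.3 246.8] zoomed 
handle corner@step2 [258.2 214. ]
handle corner@step2 [270.3 233.3]
handle corner@step2 [168.4 262.2]
handle corner@step2 [181.8 279.5]
handle corner@step2 side [214. 190.]
handle corner@step2 side [197. 179.]
handle corner@step2 side [274. 157.]
handle corner@step2 side [257. 147.]
```

View pics/s3z.png

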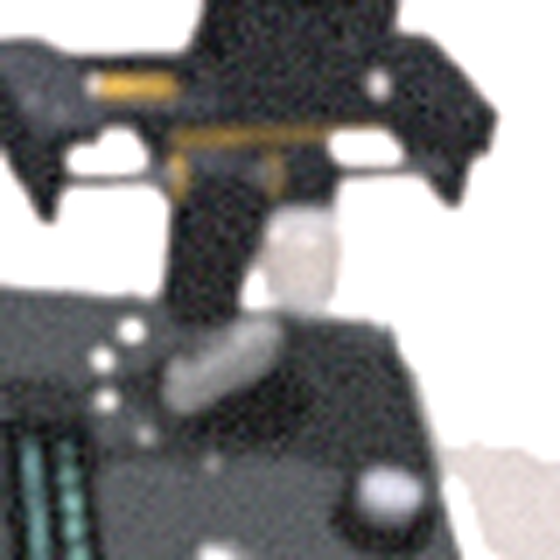

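View pics/w3z.png

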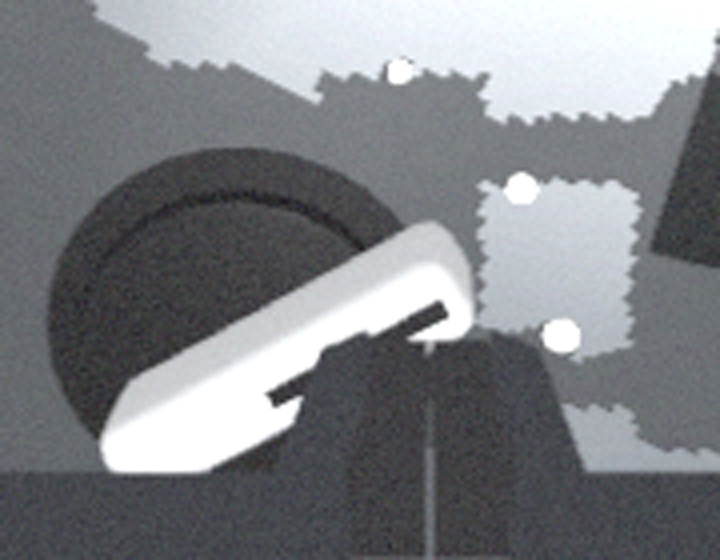

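```bash
python3 - <<'E'
from plan import *
print(r.hold_point_z, [a for a in dir(r) if a[0]!='_'])
p=pickle.load(open("side2.pkl","rb")); s=p["state"]; Rc=R.from_quat(s["eef_rot"]).as_matrix()
a=p["frame"][110:170,235:295]
z=cv2.resize(np.clip(a*2.5,0,255).astype('uint8'),None,fx=9,fy=9,interpolation=2)
for off,c in (([.009,0,0],(0,0,255)),([-.009,0,0],(0,255,0)),([.009,0,-.028],(255,0,255)),([-.009,0,-.028],(255,255,0)),([.009,.011,-.028],(255,0,0)),([.009,-.011,-.028],(0,255,255))):
    u=(proj(p,np.array(s["tool_pos"])+Rc@off)-[235,110]+.5)*9; cv2.circle(z,tuple(int(k) for k in u),4,c,-1)
cv2.imwrite("pics/s2z.png",z)
E
```

```text
0.0187 ['Unreachable', 'finish_job', 'get_state', 'hold_point_z', 'snapshot']
```

View pics/s2z.png

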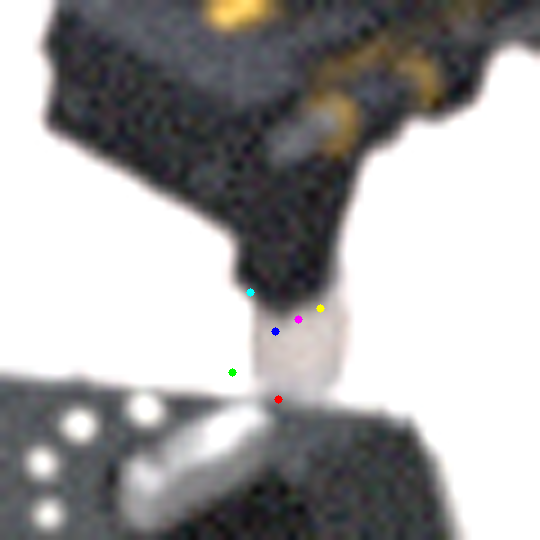

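>>> move_arm(turn=[[0, 0, -0.0167], [0, 0, -0.0167], [0, 0, -0.0167], [0, 0, -0.0167], [0, 0, -0.0167], [0, 0, 0], [0, 0, 0]], dp=[[0.14, -0.06, -0.1], [0.14, -0.06, -0.1], [0.14, -0.06, 0], [0.14, -0.06, 0], [0.14, -0.06, 0], [0.1, 0, 0], [0, 0, 0]], jaw=[1, 1, 1, 1, 1, 1, 1])

```text
clock: 6.23
tool_pos: [0.5712, -0.0552, 0.0791]
eef_rot: [0.259, 0.962, 0.044, 0.076]
contact_force: [-0.1, -0.3, -0.7]
opening: 0.004
```

```bash
python3 plan.py 45 32 26 15
```

```text
t 6.23 F [-0.05 -0.34 -0.65] panel pos mm [10.1 37.8 20.1]
turn deg [ 0.02 -0.    0.08] units [ 0.     -0.      0.0002]
dp units in current frame [ 0.256 -0.073  0.206] in target frame [ 0.255 -0.073  0.206]
```

>>> move_arm(turn=[[0, 0, 0], [0, 0, 0], [0, 0, 0], [0, 0, 0], [0, 0, 0], [0, 0, 0]], dp=[[0.2, -0.07, 0], [0.06, 0, 0], [0, 0, 0.35], [0, 0, 0.35], [0, 0, 0.34], [0, 0, 0]], jaw=[1, 1, 1, 1, 1, 1])

```text
clock: 6.73
tool_pos: [0.5692, -0.0518, 0.0503]
eef_rot: [0.258, 0.962, 0.043, 0.075]
contact_force: [-0.2, 0.0, -0.2]
opening: 0.006
```

```bash
cat > pic.py <<'E'
from h import *
from plant import r
import sys
k=sys.argv[1]; im=[]
for n in ("side","wrist"):
    s=r.get_state(); p=r.snapshot(n); p["state"]=s; pickle.dump(p,open(n+k+".pkl","wb")); f=p["frame"]
    f=f[110:210,215:315] if n=="side" else f[140:280,130:330]
    im.append(cv2.resize(np.clip(f*1.8,0,255).astype('uint8'),(400,400) if n=="side" else (400,280),interpolation=2))
im[1]=cv2.copyMakeBorder(im[1],0,120,0,0,cv2.BORDER_CONSTANT); cv2.imwrite(f"pics/p{k}.png",np.hstack(im))
E
python3 plan.py 45 32 26 -14; python3 pic.py 4
```

```text
t 6.73 F [-0.24  0.04 -0.16] panel pos mm [ 4.  41.6 -8. ]
turn deg [-0.03 -0.1   0.23] units [-0.0001 -0.0003  0.0007]
dp units in current frame [-0.026 -0.01   0.238] in target frame [-0.025 -0.01   0.239]
```

View pics/p4.png

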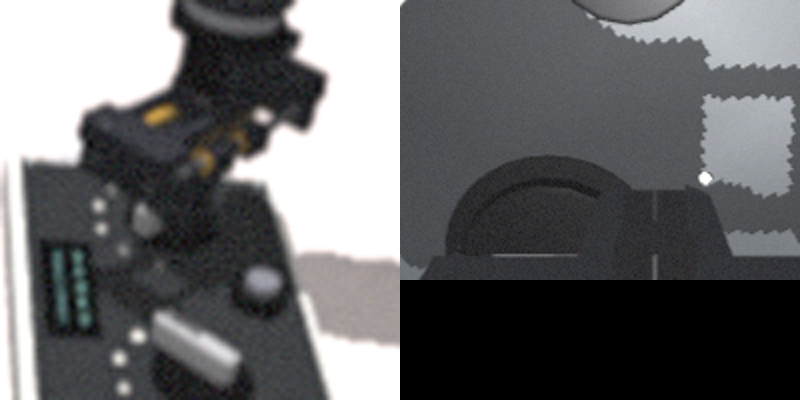

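>>> move_arm(turn=[[0, 0, 0], [0, 0, 0], [0, 0, 0], [0, 0, 0], [0, 0, 0]], dp=[[0, 0, 0.15], [0, 0, 0.07], [-0.12, 0, 0], [-0.12, 0, 0], [-0.06, 0, 0]], jaw=[1, 1, 1, 1, 1])

```text
clock: 7.25
tool_pos: [0.578, -0.0562, 0.0483]
eef_rot: [0.258, 0.962, 0.043, 0.077]
contact_force: [-0.3, 0.2, -0.8]
opening: 0.005
```

```bash
python3 plan.py 45 32 17 -14
```

```text
t 7.25 F [-0.28  0.23 -0.84] panel pos mm [ 10.9  35.2 -11.3]
turn deg [0.05 0.11 0.21] units [0.0001 0.0003 0.0006]
dp units in current frame [-0.006 -0.023  0.108] in target frame [-0.006 -0.023  0.108]
```

>>> move_arm(turn=[[0, 0, 0.0083], [0, 0, 0.0083], [0, 0, 0.0083], [0, 0, 0.0083], [0, 0, 0.0083], [0, 0, 0.0083], [0, 0, 0.0083]], dp=[[-0.068, 0.03, 0.03], [-0.068, 0.03, 0.03], [-0.068, 0.03, 0.02], [-0.068, 0.03, 0], [-0.068, 0.032, 0], [-0.068, 0.032, 0], [-0.068, 0.032, 0]], jaw=[1, 1, 1, 1, 1, 1, 1])

```text
clock: 7.83
tool_pos: [0.5874, -0.0565, 0.0477]
eef_rot: [0.428, 0.9, 0.057, 0.064]
contact_force: [-3.8, 4.7, 2.9]
opening: 0.005
```

```bash
python3 plan.py 24 32 17 -14; python3 pic.py 5
```

```text
t 7.83 F [-3.77  4.74  2.9 ] panel pos mm [ 19.7  32.5 -13.5]
turn deg [-0.07 -0.31  0.27] units [-0.0002 -0.0009  0.0008]
dp units in current frame [-0.186  0.031  0.02 ] in target frame [-0.186  0.032  0.021]
```

View pics/p5.png

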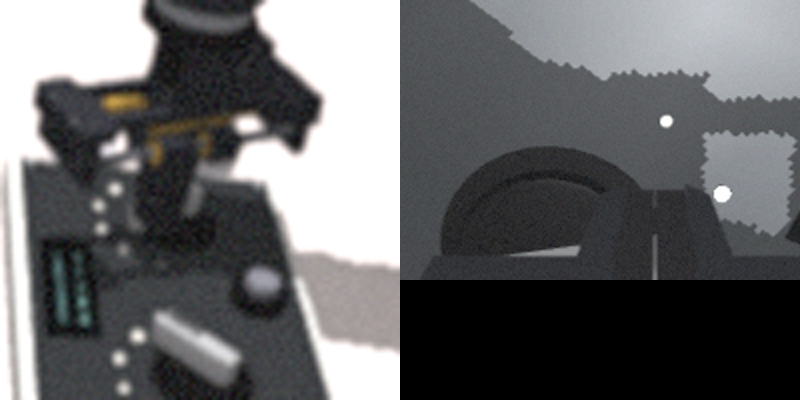

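>>> move_arm(turn=[[0, 0, 0], [0, 0, 0], [0, 0, 0]], dp=[[-0.06, 0.02, 0], [-0.06, 0.02, 0], [0, 0, 0]], jaw=[1, 1, 1])

```text
clock: 8.18
tool_pos: [0.5935, -0.0608, 0.0485]
eef_rot: [0.428, 0.899, 0.057, 0.068]
contact_force: [0.4, 0.9, -0.4]
opening: 0.003
```

```bash
python3 plan.py 24 32 17 -14; python3 pic.py 6
```

```text
t 8.18 F [ 0.42  0.9  -0.37] panel pos mm [ 24.5  26.7 -13.5]
turn deg [0.1  0.09 0.32] units [0.0003 0.0002 0.0009]
dp units in current frame [ 0.104 -0.05   0.022] in target frame [ 0.104 -0.05   0.022]
```

View pics/p6.png

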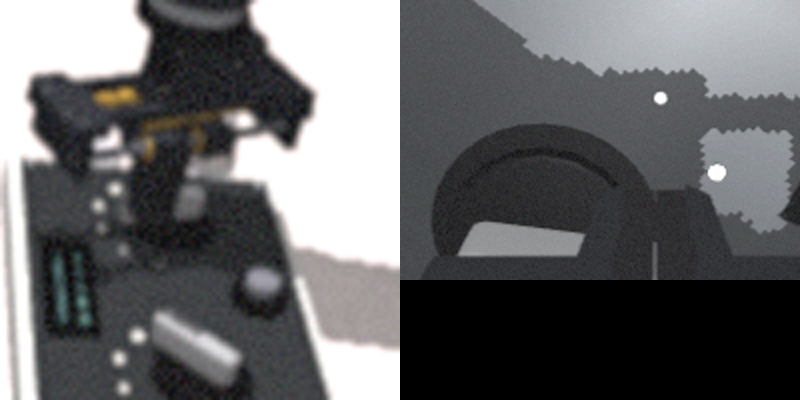

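>>> move_arm(turn=[[0, 0, 0.0083], [0, 0, 0.0083], [0, 0, 0.0083], [0, 0, 0.0083], [0, 0, 0.0083], [0, 0, 0.0083], [0, 0, 0.0083], [0, 0, 0.0083]], dp=[[-0.06, 0.03, 0], [-0.068, 0.03, 0], [-0.068, 0.03, 0], [-0.068, 0.03, 0], [-0.068, 0.03, 0], [-0.068, 0.03, 0], [-0.068, 0.03, 0], [-0.068, 0.03, 0]], jaw=[1, 1, 1, 1, 1, 1, 1, 1])

```text
clock: 8.95
tool_pos: [0.6023, -0.0666, 0.0497]
eef_rot: [0.605, 0.791, 0.07, 0.051]
contact_force: [-3.9, 5.7, 3.5]
opening: 0.007
```

```bash
python3 plan.py 0 32 16 -14; python3 pic.py 7
```

```text
t 8.95 F [-3.86  5.68  3.53] panel pos mm [ 31.7  18.8 -13.5]
turn deg [-0.1  -0.28  0.36] units [-0.0003 -0.0008  0.001 ]
dp units in current frame [-0.114  0.013  0.018] in target frame [-0.114  0.013  0.019]
```

View pics/p7.png

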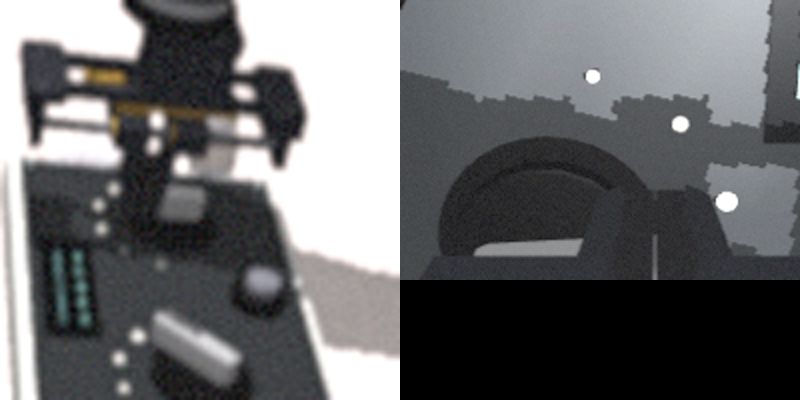

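>>> move_arm(turn=[[0, 0, 0], [0, 0, 0], [0, 0, 0], [0, 0, 0]], dp=[[-0.06, 0.02, 0], [-0.06, 0.02, 0], [-0.04, 0.01, 0], [0, 0, 0]], jaw=[1, 1, 1, 1])

```text
clock: 9.38
tool_pos: [0.6061, -0.073, 0.05]
eef_rot: [0.605, 0.791, 0.069, 0.053]
contact_force: [-1.4, 1.5, -1.3]
opening: 0.006
```

```bash
python3 plan.py 0 32 16 -14; python3 pic.py 8
```

```text
t 9.38 F [-1.41  1.47 -1.26] panel pos mm [ 33.7  11.7 -13.6]
turn deg [ 0.03 -0.01  0.4 ] units [ 0.0001 -0.      0.0011]
dp units in current frame [ 0.173 -0.066  0.017] in target frame [ 0.173 -0.068  0.017]
```

View pics/p8.png

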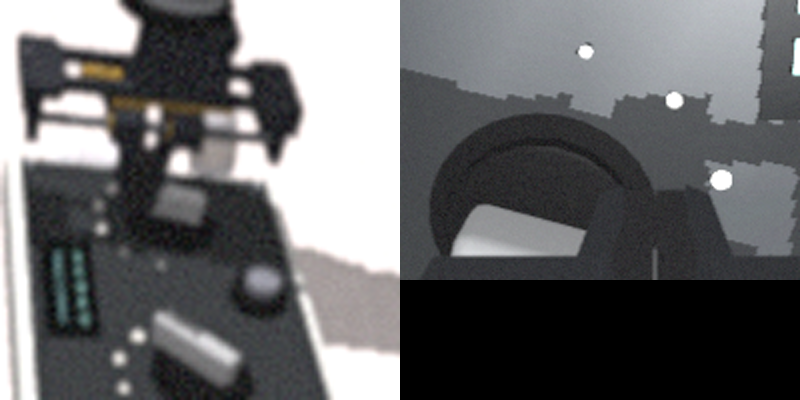

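>>> move_arm(turn=[[0, 0, 0.0083], [0, 0, 0.0083], [0, 0, 0.0083], [0, 0, 0.0083], [0, 0, 0.0083], [0, 0, 0.0083], [0, 0, 0.0083], [0, 0, 0.0083], [0, 0, 0.0083]], dp=[[0, 0.0, 0], [0, 0.0, 0], [-0.068, 0.02, 0], [-0.068, 0.03, 0], [-0.068, 0.03, 0], [-0.068, 0.03, 0], [-0.068, 0.03, 0], [-0.068, 0.03, 0], [-0.068, 0.03, 0]], jaw=[1, 1, 1, 1, 1, 1, 1, 1, 1])

```text
clock: 10.23
tool_pos: [0.6117, -0.0818, 0.0506]
eef_rot: [0.773, 0.629, 0.081, 0.035]
contact_force: [-0.5, 8.0, 1.7]
opening: 0.007
```

```bash
python3 plan.py -27 32 16 -14; python3 pic.py 9
```

```text
t 10.23 F [-0.49  7.99  1.74] panel pos mm [ 36.9   1.8 -13.5]
turn deg [-0.01 -0.25  0.48] units [-0.     -0.0007  0.0013]
dp units in current frame [-0.092 -0.004  0.019] in target frame [-0.092 -0.003  0.019]
```

View pics/p9.png

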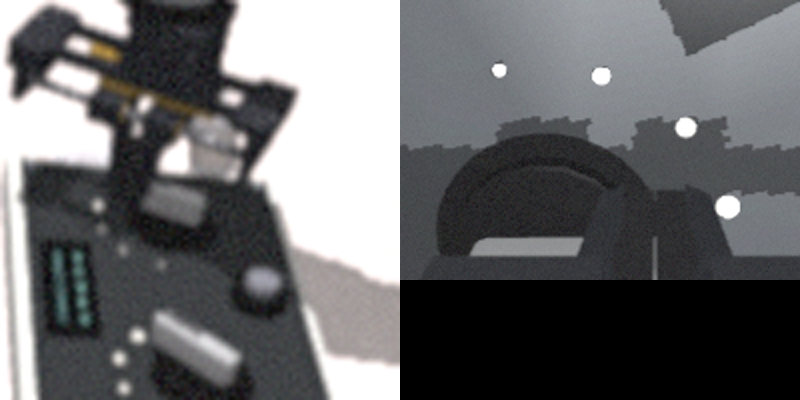

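>>> move_arm(turn=[[0, 0, 0], [0, 0, 0], [0, 0, 0], [0, 0, 0]], dp=[[-0.05, 0.01, 0], [-0.05, 0.01, 0], [0, 0, 0], [0, 0, 0]], jaw=[1, 1, 1, 1])

```text
clock: 10.67
tool_pos: [0.612, -0.0887, 0.0506]
eef_rot: [0.773, 0.629, 0.08, 0.037]
contact_force: [-0.2, 1.8, -0.7]
opening: 0.008
```

```bash
python3 plan.py -27 32 16 -14; python3 pic.py 10
```

```text
t 10.67 F [-0.19  1.78 -0.66] panel pos mm [ 35.5  -5.  -13.3]
turn deg [0.16 0.07 0.48] units [0.0004 0.0002 0.0013]
dp units in current frame [ 0.175 -0.073  0.028] in target frame [ 0.174 -0.074  0.029]
```

View pics/p10.png

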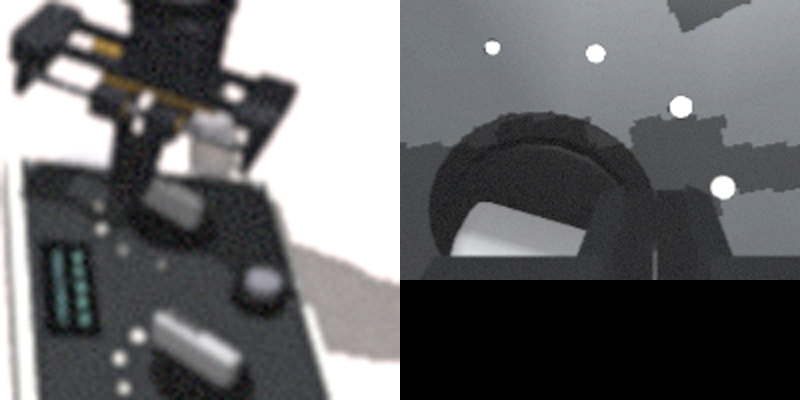

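>>> move_arm(turn=[[0, 0, 0], [0, 0, 0], [0, 0, 0], [0, 0, 0], [0, 0, 0], [0, 0, 0], [0, 0, 0], [0, 0, 0], [0, 0, 0]], dp=[[0.2, 0, 0], [0.3, 0, 0], [0.2, 0, 0], [0.2, 0, -0.5], [0.5, 0, -0.8], [0.6, 0, -0.8], [0.6, 0, -0.8], [0.6, 0, -0.4], [0, 0, 0]], jaw=[1, 1, 1, 1, 1, 1, 1, 1, 1])

```text
clock: 11.52
tool_pos: [0.615, -0.0083, 0.1411]
eef_rot: [0.771, 0.631, 0.083, 0.037]
contact_force: [0.6, -0.1, -0.5]
opening: 0.002
```

```bash
python3 plan.py -45 0 85 70; python3 - <<'E'
from plan import *
from wfit import cam
s=r.get_state(); p=r.snapshot("wrist"); p["state"]=s; cam(p); cv2.imwrite("pics/w11.png",p["frame"])
t=r.snapshot("side"); f=cv2.resize(t["frame"][130:245,205:320],None,fx=5,fy=5,interpolation=2); cv2.imwrite("pics/s11.png",f)
for k,off in (("R",0),("L",.17)):
    for st in (4,5,6): print(k,st,[np.round(proj(p,X+RP@(dirp(st)*L+[0,off,.030]))).tolist() for L in (.042,-.02)], 'side',[np.round((proj(t,X+RP@(dirp(st)*L+[0,off,.030]))-[205,130]+.5)*5).tolist() for L in (.042,-.02)])
E
```

```text
t 11.52 F [ 0.61 -0.14 -0.55] panel pos mm [74.2 72.  71.8]
turn deg [ 0.25 -0.3  18.83] units [ 0.0007 -0.0008  0.0523]
dp units in current frame [-0.678 -0.298  0.067] in target frame [-0.737 -0.063  0.072]
R 4 [[264.0, 300.0], [192.0, 312.0]] side [[205.0, 115.0], [311.0, 141.0]]
R 5 [[262.0, 321.0], [192.0, 302.0]] side [[221.0, 99.0], [304.0, 149.0]]
R 6 [[248.0, 338.0], [199.0, 293.0]] side [[251.0, 92.0], [290.0, 153.0]]
L 4 [[156.0, 113.0], [70.0, 131.0]] side [[235.0, 304.0], [357.0, 333.0]]
L 5 [[157.0, 144.0], [69.0, 115.0]] side [[253.0, 282.0], [349.0, 344.0]]
L 6 [[143.0, 169.0], [75.0, 102.0]] side [[286.0, 272.0], [333.0, 350.0]]
```

View pics/w11.png

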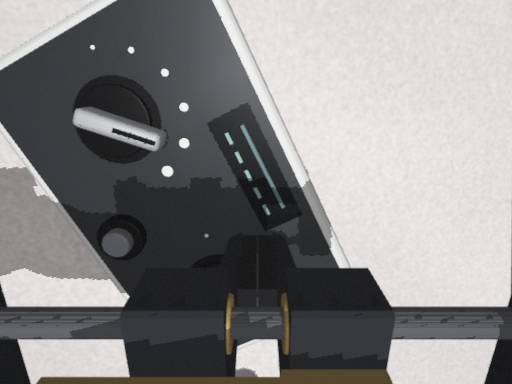

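View pics/s11.png

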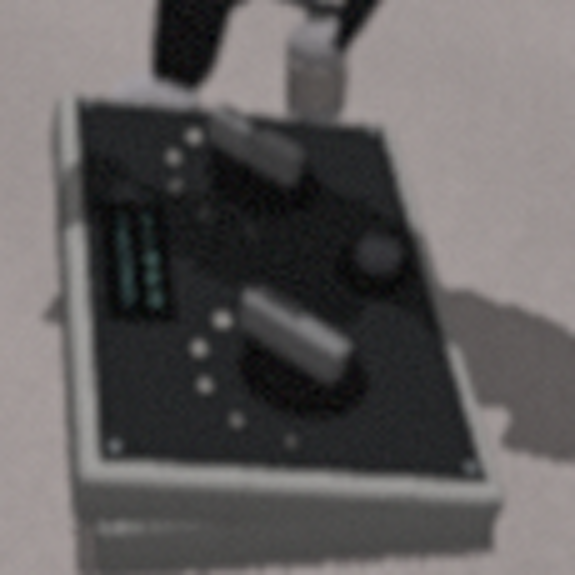

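```bash
cat > key.py <<'E'
from plan import *
import sys
h=float(sys.argv[1])/1e3; go(X+RP@[-.0505,.0855,h],tgtR(-27))
E
python3 key.py 30; python3 - <<'E'
from plan import *
from wfit import cam
s=r.get_state(); p={"mtx":r.snapshot("wrist")["mtx"]}; q=r.snapshot("wrist"); q["state"]=s; cam(q)
f=q["frame"][200:275,80:165]; g=cv2.cvtColor(f,cv2.COLOR_BGR2GRAY)
m=((g>62)).astype(np.uint8); n,l,st,c=cv2.connectedComponentsWithStats(m)
for i in range(1,n):
    if st[i,4]>100: print(st[i],c[i]+[80,200])
print('pred key top',proj(q,X+RP@[-.0505,.0855,.021]))
cv2.imwrite("pics/k.png",cv2.resize(np.clip(f*2.,0,255).astype('uint8'),None,fx=6,fy=6,interpolation=2))
E
```

```text
t 11.62 F [ 0.03 -0.66  0.52] panel pos mm [71.  68.7 69.6]
turn deg [ 0.1  -0.03  0.62] units [ 0.0003 -0.0001  0.0017]
dp units in current frame [-1.557 -4.657  1.577] in target frame [-1.607 -4.637  1.586]
[  0  24  38  51 989] [ 92.31749242 257.34883721]
[ 22  26  30  27 597] [116.63651591 238.8040201 ]
pred key top [112.59090091 241.72816337]
```

View pics/k.png

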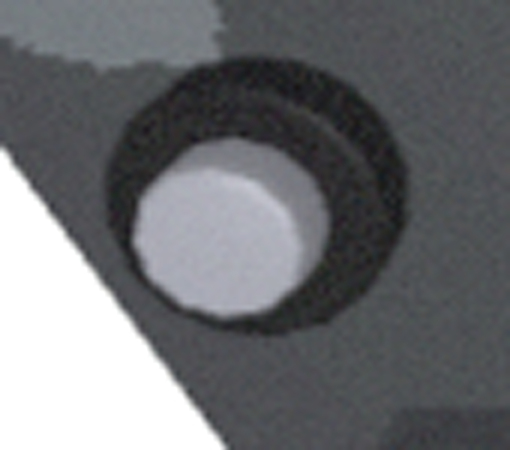

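>>> move_arm(turn=[[0, 0, 0], [0, 0, 0], [0, 0, 0], [0, 0, 0], [0, 0, 0], [0, 0, 0], [0, 0, 0], [0, 0, 0], [0, 0, 0]], dp=[[-0.25, -0.7, 0], [-0.3, -0.9, 0], [-0.3, -0.9, 0.2], [-0.3, -0.9, 0.3], [-0.25, -0.7, 0.4], [-0.15, -0.5, 0.4], [0, 0, 0.3], [0, 0, 0], [0, 0, 0]], jaw=[1, 1, 1, 1, 1, 1, 1, 1, 1])

```text
clock: 12.47
tool_pos: [0.5011, -0.0266, 0.077]
eef_rot: [0.773, 0.628, 0.079, 0.036]
contact_force: [-0.4, -0.0, 0.4]
opening: 0.005
```

```bash
sed -i 's/-.0505,.0855/-.0495,.0855/' key.py; python3 key.py -5; python3 - <<'E'
from h import *
from plant import r
im=[]
for n,(a,b,c,d) in (("side",(110,230,205,325)),("top",(130,250,220,340))):
    im.append(cv2.resize(np.clip(r.snapshot(n)["frame"][a:b,c:d]*2.,0,255).astype('uint8'),(400,400),interpolation=2))
cv2.imwrite("pics/k2.png",np.hstack(im))
E
```

```text
t 12.47 F [-0.39 -0.02  0.38] panel pos mm [-49.9  83.3  28.6]
turn deg [-0.03  0.05  0.39] units [-0.0001  0.0001  0.0011]
dp units in current frame [ 0.086 -0.023  1.345] in target frame [ 0.085 -0.024  1.345]
```

View pics/k2.png

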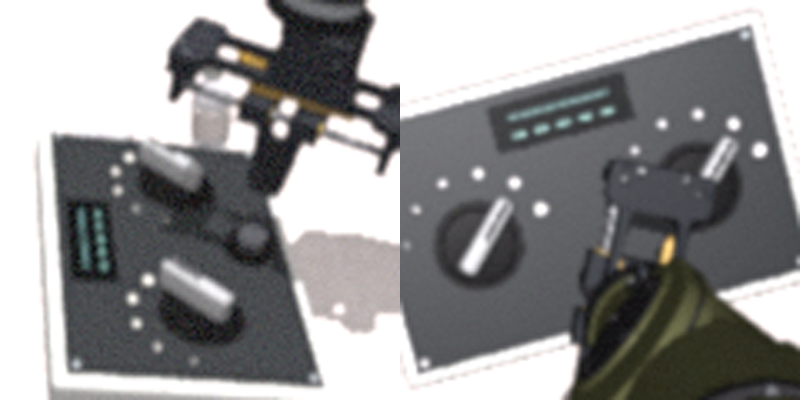

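>>> move_arm(turn=[[0, 0, 0], [0, 0, 0], [0, 0, 0], [0, 0, 0], [0, 0, 0]], dp=[[0.05, -0.02, 0.4], [0.03, 0, 0.4], [0, 0, 0.35], [0, 0, 0.15], [0, 0, 0]], jaw=[1, 1, 1, 1, 1])

```text
clock: 12.98
tool_pos: [0.5118, -0.0231, 0.0552]
eef_rot: [0.774, 0.628, 0.075, 0.032]
contact_force: [0.4, 0.2, -0.1]
opening: 0.003
```

```bash
python3 key.py -15; python3 - <<'E'
from h import *
from plant import r
im=[]
for n,(a,b,c,d) in (("side",(120,220,215,315)),):
    im.append(cv2.resize(np.clip(r.snapshot(n)["frame"][a:b,c:d]*2.,0,255).astype('uint8'),(500,500),interpolation=2))
cv2.imwrite("pics/k3.png",np.hstack(im))
E
```

```text
t 12.98 F [ 0.4   0.18 -0.07] panel pos mm [-42.6  84.    5.2]
turn deg [-0.68  0.07  0.25] units [-0.0019  0.0002  0.0007]
dp units in current frame [-0.071 -0.263  0.81 ] in target frame [-0.073 -0.272  0.806]
```

View pics/k3.png

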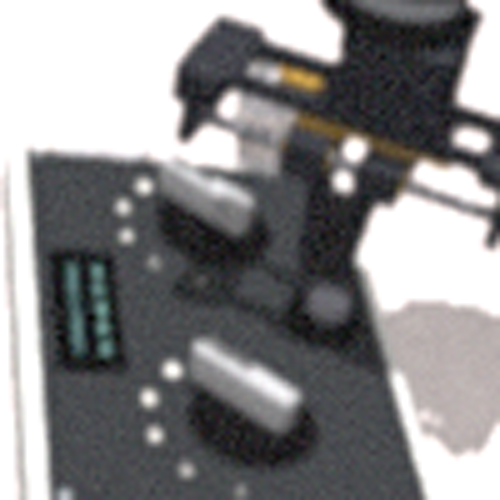

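```bash
python3 st.py
```

```text
t 13.03 p [ 0.5114 -0.0231  0.0554] q [-0.01  0.77 -0.01  2.19 -1.    0.04  0.78] F [0.41 0.31 0.05] op 0.004
axes rows x,y,z:
 [[ 0.2    0.977  0.077]
 [ 0.967 -0.209  0.143]
 [ 0.156  0.046 -0.987]]
```

```bash
cat > keyv.py <<'E'
from plan import *
import sys
h=float(sys.argv[1])/1e3
K=X+RP@[-.0495,.0855,.021]; a=np.radians(78); x=np.array([np.cos(a),np.sin(a),0]); z=np.array([0,0,-1.]); Rt=np.array([x,np.cross(z,x),z]).T
print('key top',K.round(4),'tip(est) minus key top mm',np.round(1e3*(np.array(r.get_state()['tool_pos'])+R.from_quat(r.get_state()['eef_rot']).as_matrix()@[0,0,-.031]-K),1))
go(K+[0,0,-.031+h],Rt)
E
python3 keyv.py 30
```

```text
key top [ 0.5022 -0.0241  0.0696] tip(est) minus key top mm [ 4.4 -0.4 16.4]
t 13.03 F [0.41 0.31 0.05] panel pos mm [-42.9  84.1   5.5]
turn deg [ 8.24 -4.44  0.1 ] units [ 0.0229 -0.0123  0.0003]
dp units in current frame [-0.072 -0.272 -0.579] in target frame [-0.115 -0.352 -0.527]
```

Raise first, then turn upright.

>>> move_arm(turn=[[0, 0, 0], [0, 0, 0], [0.0115, -0.006, 0], [0.0115, -0.006, 0], [0, 0, 0], [0, 0, 0]], dp=[[0, 0, -0.5], [0, 0, -0.5], [0, 0, 0], [0, 0, 0], [0, 0, 0], [0, 0, 0]], jaw=[1, 1, 1, 1, 1, 1])

```text
clock: 13.53
tool_pos: [0.5086, -0.0229, 0.0782]
eef_rot: [0.775, 0.632, 0.013, 0.004]
contact_force: [0.4, -0.8, 0.5]
opening: 0.004
```

```bash
python3 keyv.py 10; python3 st.py
```

```text
key top [ 0.5022 -0.0241  0.0696] tip(est) minus key top mm [ 5.5  0.9 39.6]
t 13.53 F [ 0.43 -0.83  0.45] panel pos mm [-41.7  85.   28.4]
turn deg [ 1.32 -0.82  0.45] units [ 0.0037 -0.0023  0.0013]
dp units in current frame [-0.114 -0.266  1.179] in target frame [-0.099 -0.238  1.186]
t 13.53 p [ 0.5086 -0.0229  0.0782] q [-0.31  0.8   0.45  2.07 -0.85  0.44  0.61] F [ 0.43 -0.83  0.45] op 0.004
axes rows x,y,z:
 [[ 0.2    0.98   0.014]
 [ 0.979 -0.2    0.023]
 [ 0.025  0.009 -1.   ]]
```

>>> move_arm(turn=[[0.0037, -0.0023, 0.001], [0, 0, 0], [0, 0, 0], [0, 0, 0], [0, 0, 0], [0, 0, 0]], dp=[[0, 0, 0], [-0.05, -0.12, 0.3], [-0.05, -0.12, 0.4], [0, 0, 0.4], [0, 0, 0], [0, 0, 0]], jaw=[1, 1, 1, 1, 1, 1])

```text
clock: 14.03
tool_pos: [0.4994, -0.0251, 0.0506]
eef_rot: [0.778, 0.628, -0.0, -0.003]
contact_force: [-0.5, -0.3, 0.8]
opening: 0.008
```

```bash
python3 keyv.py 0;  python3 - <<'E'
from h import *
from plant import r
im=[]
for n,(a,b,c,d) in (("side",(130,210,235,315)),):
    im.append(cv2.resize(np.clip(r.snapshot(n)["frame"][a:b,c:d]*2.,0,255).astype('uint8'),(560,560),interpolation=2))
cv2.imwrite("pics/k4.png",np.hstack(im))
E
```

```text
key top [ 0.5022 -0.0241  0.0696] tip(est) minus key top mm [-2.7 -1.2 12. ]
t 14.03 F [-0.45 -0.34  0.84] panel pos mm [-55.8  85.2   2.8]
turn deg [-0.3  -0.19 -0.2 ] units [-0.0008 -0.0005 -0.0006]
dp units in current frame [0.063 0.106 0.48 ] in target frame [0.064 0.104 0.48 ]
```

View pics/k4.png

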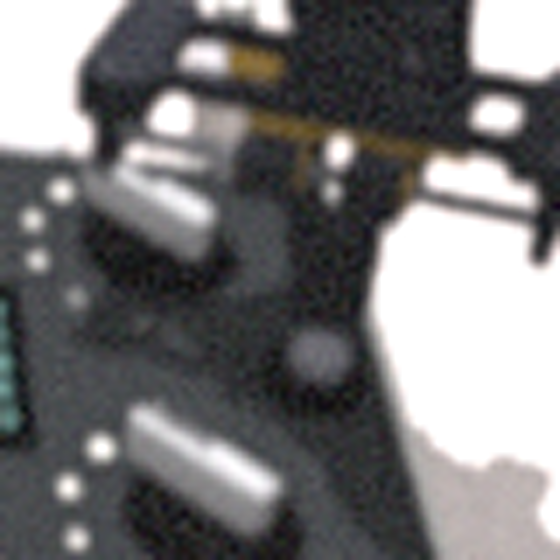

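>>> move_arm(turn=[[0, 0, 0], [0, 0, 0], [0, 0, 0], [0, 0, 0]], dp=[[0.06, 0.1, 0.1], [0, 0, 0.15], [0, 0, 0.15], [0, 0, 0]], jaw=[1, 1, 1, 1])

```text
clock: 14.42
tool_pos: [0.5033, -0.0238, 0.0403]
eef_rot: [0.777, 0.629, -0.001, -0.002]
contact_force: [0.5, -0.7, 0.4]
opening: 0.004
```

```bash
python3 keyv.py -4
```

```text
key top [ 0.5022 -0.0241  0.0696] tip(est) minus key top mm [1.2 0.3 1.8]
t 14.42 F [ 0.5  -0.73  0.44] panel pos mm [-53.5  85.5  -8. ]
turn deg [-0.25 -0.06 -0.02] units [-0.0007 -0.0002 -0.    ]
dp units in current frame [-0.022 -0.038  0.231] in target frame [-0.022 -0.039  0.231]
```

>>> move_arm(turn=[[0, 0, 0], [0, 0, 0], [0, 0, 0]], dp=[[0, 0, 0.1], [0, 0, 0.1], [0, 0, 0]], jaw=[1, 1, 1])

```text
clock: 14.67
tool_pos: [0.5039, -0.0239, 0.0357]
eef_rot: [0.777, 0.629, -0.001, -0.002]
contact_force: [0.7, 0.7, 3.0]
opening: 0.01
```

```bash
python3 keyv.py -4
```

```text
key top [ 0.5022 -0.0241  0.0696] tip(est) minus key top mm [ 1.7  0.1 -2.9]
t 14.67 F [0.7  0.66 2.98] panel pos mm [-53.8  85.3 -12.6]
turn deg [-0.19 -0.05 -0.02] units [-0.0005 -0.0002 -0.0001]
dp units in current frame [-0.021 -0.062  0.046] in target frame [-0.021 -0.062  0.046]
```

>>> move_arm(turn=[[0, 0, 0], [0, 0, 0], [0, 0, 0], [0, 0, 0]], dp=[[0, 0, 0.1], [0, 0, 0.1], [0, 0, 0.05], [0, 0, 0]], jaw=[1, 1, 1, 1])

```text
clock: 15.0
tool_pos: [0.5047, -0.0237, 0.0317]
eef_rot: [0.777, 0.629, 0.001, -0.001]
contact_force: [-1.9, 2.0, 22.1]
opening: 0.003
```

```bash
python3 keyv.py -4
```

```text
key top [ 0.5022 -0.0241  0.0696] tip(est) minus key top mm [ 2.5  0.3 -6.9]
t 15.0 F [-1.92  1.97 22.11] panel pos mm [-53.6  85.3 -16.7]
turn deg [-0.05 -0.18 -0.05] units [-0.0001 -0.0005 -0.0001]
dp units in current frame [-0.036 -0.093 -0.115] in target frame [-0.036 -0.093 -0.115]
```

>>> move_arm(turn=[[0, 0, 0], [0, 0, 0], [0, 0, 0], [0, 0, 0], [0, 0, 0], [0, 0, 0], [0, 0, 0], [0, 0, 0], [0, 0, 0], [0, 0, 0]], dp=[[0, 0, 0], [0, 0, -0.3], [0, 0, -0.6], [0, 0, -0.8], [0, 0, -0.8], [0, 0, -0.8], [0, 0, -0.8], [0, 0, -0.8], [0, 0, -0.6], [0, 0, 0]], jaw=[1, 1, 1, 1, 1, 1, 1, 1, 1, 1])

```text
clock: 15.83
tool_pos: [0.5052, -0.0247, 0.1692]
eef_rot: [0.777, 0.629, 0.001, -0.0]
contact_force: [0.2, -0.3, -1.0]
opening: 0.003
```

>>> move_arm(turn=[[0, 0, 0], [0, 0, 0], [0, 0, 0], [0, 0, 0], [0, 0, 0], [0, 0, 0], [0, 0, 0]], dp=[[0, -0.5, -0.7], [0, -0.6, -0.7], [0, -0.6, -0.7], [0, -0.6, -0.7], [0, 0, -0.5], [0, 0, 0], [0, 0, 0]], jaw=[1, 1, 1, 1, 1, 1, 1])

```text
clock: 16.42
tool_pos: [0.4481, -0.012, 0.2494]
eef_rot: [0.777, 0.629, -0.001, -0.002]
contact_force: [0.5, 0.2, 1.3]
opening: 0.005
```

```bash
python3 st.py; python3 - <<'E'
from plan import *
from wfit import cam
im=[]
for n,(a,b,c,d) in (("side",(130,245,205,320)),("top",(125,255,205,335))):
    p=r.snapshot(n); im.append(cv2.resize(np.clip(p["frame"][a:b,c:d]*2.,0,255).astype('uint8'),(400,400),interpolation=2))
cv2.imwrite("pics/e1.png",np.hstack(im))
s=r.get_state(); p=r.snapshot("wrist"); p["state"]=s; cam(p); cv2.imwrite("pics/e2.png",p["frame"])
print('key up',proj(p,X+RP@[-.0495,.0855,.021]),'down',proj(p,X+RP@[-.0495,.0855,.016]))
for k,off in (("R",0),("L",.17)):
    print(k,5,[np.round(proj(p,X+RP@(dirp(5)*L+[0,off,.030]))).tolist() for L in (.042,-.02)])
E
```

```text
t 16.42 p [ 0.4481 -0.012   0.2494] q [-0.6   0.51  0.83  2.04 -0.52  0.81  0.33] F [0.46 0.23 1.25] op 0.005
axes rows x,y,z:
 [[ 0.208  0.978  0.001]
 [ 0.978 -0.208 -0.004]
 [-0.003  0.002 -1.   ]]
key up [305.52449496 158.49604654] down [305.60953388 157.22019234]
R 5 [[409.0, 221.0], [358.0, 202.0]]
L 5 [[356.0, 83.0], [298.0, 62.0]]
```

View pics/e1.png

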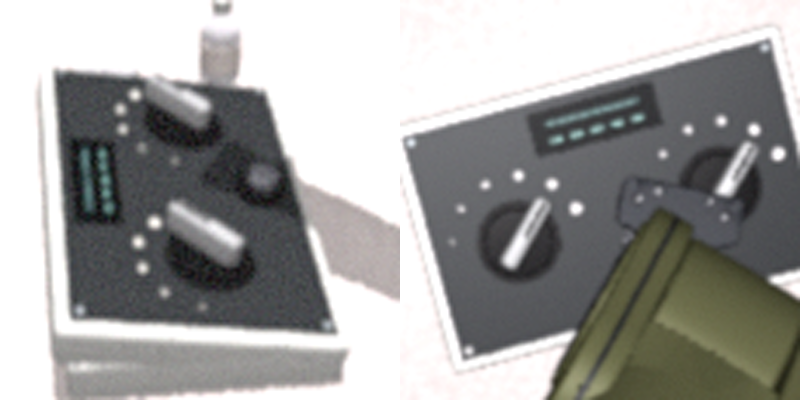

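View pics/e2.png

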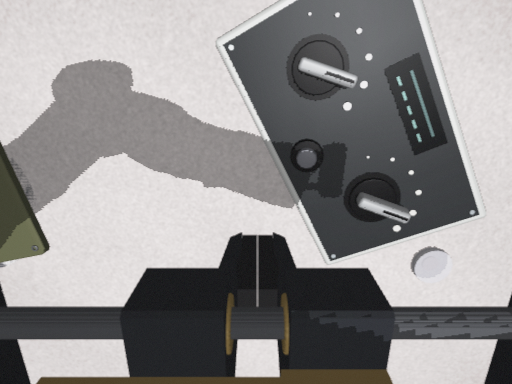

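```bash
python3 -c "
from plant import r
print(r.finish_job())"
```

```text
the job is handed in; nothing more can be done
None
```

I pushed the right-hand selector from step 2 to step 5 with the shut fingertips, one click at a time on one flank only. I then pressed the confirm key, backed clear and handed the job in at about 16.5 s. No verdict came back.

**Last checks:**
- **Selectors:** the last side, top and wrist pictures show the two handles parallel. Both handles lie where step 5 projects in the wrist picture, and the left one has kept its place.
- **Key:** the force reached 22 N (full travel needs about 4.5 N). The fingertip moved about 4 mm further after first meeting 3 N, so I take the key to have bottomed. The picture after the press appears to show it up again; I couldn't read its travel directly.
- **Other objects:** the robot stands clear. The bottle and dish look undisturbed in the last pictures. I did not look at the joystick again, but the arm never worked near it.

**What went wrong or disagreed:**
- **Fingertip position:** the visible fingertips sit about 31 mm behind the reported TCP. My first sweep therefore passed above the handle without touching it. I measured the offset in the side and wrist views and repeated the sweep lower.
- **Wrong axis:** I put one turn of 3° on the wrong axis and undid it straight away.
- **Joint limits:** pressing square to the panel ran joints 5 and 6 into their range limits, so I pressed the key with the tool vertical instead.
- **Calibration:** the top and side cameras put the selector axis about 3 mm apart. The wrist camera settled it.

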